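Unlatch and open the stock cage

ROBOT

A 7-joint arm with a two-finger parallel gripper is mounted at the origin on a cart in front of the work surface, level with it; the furniture and walls round the work are solid. World frame = base frame: x ahead of the robot, y to its left, z up, the work surface at z = 0. Lengths are in m, angles in rad, forces in N, time in s.
With the tool pointing down it reaches from about 0.425 to 0.925 m from the base axis. Payload 6.8 kg.
Tool frame: the origin (TCP) lies between the finger pads; the fingertips stand r.tcp_to_tips ahead of it and the grasp point (between the pads) lies 3 mm ahead of it (r.tcp_to_tips is the distance from the TCP to the fingertips, in m); z points along the fingers, y is the line along which they close (so a half turn about z gives the same grasp; the last joint's range is limited). The gripper opens to 85 mm and grips with 20 to 120 N. Pads are 22 mm wide; open, the fingers measure 114 mm over their backs; the gripper's body (76 mm by 85 mm) begins 54 mm behind the grasp point. The pads swing forward as they close: fully open they stand 13 mm farther back than shut.
Start: joints at [1.103, 0.477, 0.022, 1.555, -0.011, 1.109, -0.083], TCP at [0.238, -0.632, 0.226] pointing down, gripper open.
Joint ranges: [-2.96, 2.96], [-0.34, 2.1], [-1.41, 1.46], [0.24, 2.44], [-1.37, 4.51], [0.17, 1.92], [-2.96, 2.96]. Speed limits (rad/s): [2.39, 2.39, 3.14, 3.14, 3.14, 3.14, 3.14].

INTERFACE

Orientations are given as a rotation vector (axis times angle).
In Python, from bench import r gives the robot as it stands. The module is installed in compiled form; this text tells all that it offers.
- The arm moves only by the tool step_arm, never from a script. Its argument "moves" is a list of rows, each an object of numbers: "rx", "ry", "rz": the turn, a rotation vector about the tool's x, y, z in degrees; "dx", "dy", "dz": the shift along the tool's x, y, z in mm; "gripper": the opening, from -1 (shut) to 1 (fully open). In form: [{"rx": .., "ry": .., "rz": .., "dx": .., "dy": .., "dz": .., "gripper": ..}, ...]. A call has 1 to 20 rows; each row shifts and turns the commanded pose from where the row before left it, along the tool's axes as they then stand; what a row does not reach is not made up. A row lasts 1/8 s, in which the tool goes at most 62.5 mm and 10.7 degrees, less where a joint would pass 70% of its speed; a pose out of reach is approached as far as the arm can. A call is refused whole if a number of a shift passes 62.5 or a number of a turn 10.7, either way. A call with a gripper value outside its range is refused whole. The fingers move at their own pace and stop on an object; "grip_force" is the grip in N (left out, the last holds). Time passes only in rows, so rows that do not move let the fingers close. It gives the time, the measured TCP pose, the force, the opening and the grip force at its end, in the units of the state.
- r.get_obs(): the state, without advancing time (a new reading comes with each control period).
- r.grab_frame(name): name is "scene" or "side" or "wrist"; returns the picture (480x640x3 uint8, blue, green, red); there is no depth.
- r.camera_info(name): a dict with "mtx" (3x3 intrinsics, pixels), "rvec" (rotation vector, rad) and "tvec" (3), from world to camera coordinates, as OpenCV has them. Camera axes: x right, y down, z forward; pixel columns grow to the right and rows downward; lengths in m; the calibration is good to about 2 mm. A picture is of the moment at which its call begins: read the wrist's pose just before it. camera_info takes no time and is no camera call; for the wrist camera it gives the pose at the moment of the call.
- r.hand_in(): hands the job in; it is judged then, once.
The state is a dict: "clock": time; "joints": joint angles; "qvel": joint speeds; "tau": joint torques, N m; "tcp_pos": TCP position; "orientation": TCP orientation; "contact_force": force on the tool from outside, world axes, zero at the start; "moment": the same for the moment, N m; "grip_width": finger opening in m; "gripper_force": force on a finger pad.
Only numpy, scipy, OpenCV 4.12 (cv2) and the standard library are available. Lean on these libraries where they do the work, as an engineer would, in place of code of your own. Each camera call takes 0.05 s, during which the arm holds its last target. There are 200 camera calls.

TASK

Open the blue stock cage so that the cartons in it can be reached: lift the gate's thumb latch bar out of its keeper by the red tab, feeling for the soft stop above it and forcing neither stop nor lip, then swing the yellow gate steadily wide open, nearly square to the cage front, without flinging it. Leave the bar lowered, the gate standing open, and the other things on the table where they are.

Things in the scene. Friction and masses are not known exactly. Their poses are not given: they have to be found in the camera images.
- cage: blue wire stock cage bolted to the table, 120 mm deep (x), 200 wide (y), 120 high, with two small cartons inside. Origin: centre of its underside; its x axis points from the gate to the back, z up, so the gate is on its -x side and its hinge at the -y end. It stands at another place and yaw each time.
- gate (a joint): angle of the cage's yellow gate: 0 shut, grows as it swings out towards the robot, 1.57 square to the cage front, stop at 1.75. Light friction, it stays where left. The leaf runs from 4 to 156 mm from the hinge line; top edge 114 mm above the table.
- gate_hinge (a point): point on the gate's vertical hinge line at table height, in the cage frame at (-55, -80, 0) mm. The gate turns anticlockwise seen from above about it.
- latch (a joint): angle of the steel gravity latch bar on the gate's outer face: 0 lying level in the keeper, grows as its free end is lifted (up to 0.40); it drops back by its own weight (about 100 g). The bar is 5 mm thick, 8 mm high and reaches 155 mm past its pivot.
- latch_pivot (a point): pivot of the latch bar; its axis is normal to the gate. With the gate shut it lies 15 mm from gate_hinge along the cage's +y, 15.5 mm in front of it (-x), 100 mm above the table.
- thumb_tab (a point): middle of the red thumb pad of the latch bar: an upright tab 10 mm thick across the gate (pinch it so from above) and 26 wide along it, red from 150 to 172 mm above the table when down, free air on both sides down to 120 mm. It lies 90 mm beyond the latch pivot and 60 mm above it and turns about it: lifting leans it and brings it towards the gate hinge (fingers that lean with it feel less friction).
- keeper: dark steel bracket on the cage post at the gate's free end; origin in the seat of the bar. It carries a bright C-shaped jaw, set to another height each time and not measured: its front lip rises 8 to 32 mm above the underside of the resting bar and holds the gate; a sprung rubber stop (5 N per mm) over the bar leaves it 3 mm of play above the lip, so lift until it is felt.
- keeper_seat (a point): the bar's seat in the keeper: 145 mm beyond the latch pivot, 100 mm above the table. The lip's far side is 10 mm in front of it. The jaw takes at most 10 N, up on the stop or out on the lip (lifting, 10 N there is 16 N at the thumb tab; pulling, 15 N at the tab).
- stapler: blue and black stapler, 34x136x50 mm, lying on the table; origin at its underside. Bystander.
- tape_roll: roll of brown packing tape, 100 mm across, 48 high, on the table; origin at its underside. Bystander.
- tape_measure: orange tape measure, 37x73x56 mm, on the table; origin at its underside. Bystander.
- marker: black-capped marker pen, 16x123x17 mm, lying on the table; origin at its underside. Bystander.
- mug: white mug with dots, 82x114x91 mm; origin at its underside. Bystander.

How it is judged:
By the outcome, as a careful person would: the job done as asked, in the order asked, and still so for the second after the job is handed in, with the robot touching nothing.
It also fails if it takes over 69 s, if anything falls off the work surface, if the arm or the gripper's body presses on something with over 40 N, if the wrist force passes 120 N, or if a joint passes its speed limit or range.

## Working session

There is one attempt and no reset: what is moved stays moved. The work goes in short steps, Python scripts to look and compute and a tool call to move; the robot and the scene stay as the last step left them, time stands still between calls to the robot, and variables do not carry over. Pictures are saved under pics/ and viewed, at most 10 in all, crops included, and the job is handed in when it is done.

Besides the shell and the picture viewer there is one more tool, called after "Request:" by a JSON object that holds its "op" and its "data". step_arm: Moves the arm, as the interface text tells. Its arguments: {"type":"object","properties":{"moves":{"type":"array","items":{"type":"object","properties":{"rx":{"type":"number"},"ry":{"type":"number"},"rz":{"type":"number"},"dx":{"type":"number"},"dy":{"type":"number"},"dz":{"type":"number"},"gripper":{"type":"number"}}}},"grip_force":{"type":"number"}},"required":["moves"]}

```bash
mkdir -p pics; python3 - <<'E'
from bench import r
import cv2,numpy as np
print(r.get_obs(), r.tcp_to_tips)
for n in("scene","side"):
    i=r.camera_info(n);print(n,i['mtx'],i['rvec'],i['tvec'])
    cv2.imwrite(f"pics/{n}0.png",r.grab_frame(n))
E
```

```text
{'clock': 0.0, 'joints': array([ 1.1028964 ,  0.47780821,  0.02235175,  1.55647668, -0.01149891,
        1.10928962, -0.08310313]), 'qvel': array([ 0.00059162,  0.00024671,  0.00055887, -0.00012723,  0.00168732,
        0.00033184,  0.00055034]), 'tau': array([-5.33515743e-05, -5.96436274e+01,  1.60810098e+00, -2.81193298e+01,
        1.24932468e-02,  9.46217158e-03,  1.65642740e-05]), 'tcp_pos': array([ 0.23741991, -0.63121307,  0.22510987]), 'orientation': array([-3.08912689e+00, -5.61820516e-01,  7.42925048e-04]), 'contact_force': array([-0.38851186, -0.4506099 , -0.28033203]), 'moment': array([-0.02561369, -0.01338943,  0.00816556]), 'gripper_force': 0.0, 'grip_width': 0.08531580496121138} 0.022
scene [[546.64683889   0.         317.34740074]
 [  0.         546.64683889 234.64289208]
 [  0.           0.           1.        ]] [ 0.65754356 -2.34667911  1.44858964] [0.49594463 0.21375575 1.39955154]
side [[454.36652515   0.         322.90622132]
 [  0.         454.36652515 239.43164658]
 [  0.           0.           1.        ]] [ 2.00748797 -0.24535334  0.13686863] [-0.51652858  0.16886838  0.92672329]
```

View pics/scene0.png

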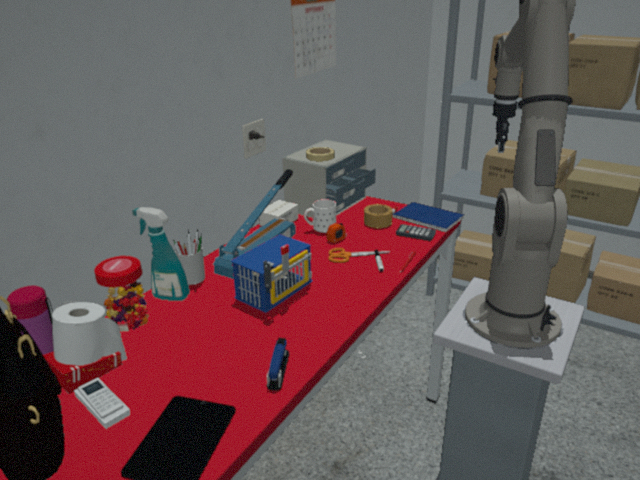

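View pics/side0.png

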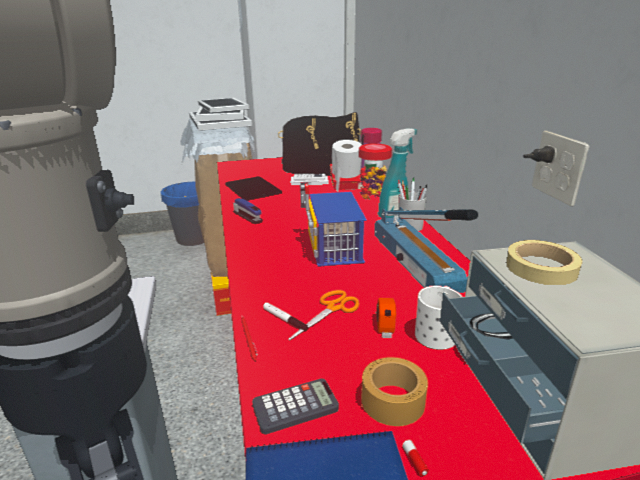

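The scene view shows the cage at about (273,272) with the red tab at about (284,253). In the side view the cage is at about (337,228). I'll crop both and enlarge them.

```bash
python3 - <<'E'
import cv2,numpy as np
a=cv2.imread("pics/scene0.png")[225:315,220:330];b=cv2.imread("pics/side0.png")[175:275,290:380]
a=cv2.resize(a,None,fx=4,fy=4,interpolation=cv2.INTER_CUBIC);b=cv2.resize(b,None,fx=4,fy=4,interpolation=cv2.INTER_CUBIC)
o=np.zeros((400,800,3),np.uint8);o[:360,:440]=a;o[:400,440:]=b
cv2.imwrite("pics/crop0.png",o)
E
cat > h.py <<'E'
import cv2,numpy as np
from scipy.spatial.transform import Rotation as R
def cam(i):
    Rm=cv2.Rodrigues(i['rvec'])[0];return i['mtx'],Rm,np.ravel(i['tvec'])
def ray(i,uv):
    K,Rm,t=cam(i);d=Rm.T@np.linalg.inv(K)@np.array([uv[0],uv[1],1.]);return -Rm.T@t,d/np.linalg.norm(d)
def onz(i,uv,z):
    c,d=ray(i,uv);return c+d*(z-c[2])/d[2]
def tri(i1,p1,i2,p2):
    c1,d1=ray(i1,p1);c2,d2=ray(i2,p2)
    s=np.linalg.lstsq(np.c_[d1,-d2],c2-c1,rcond=None)[0]
    a=c1+s[0]*d1;b=c2+s[1]*d2;return (a+b)/2,np.linalg.norm(a-b)
def proj(i,P): return cv2.projectPoints(np.float64(np.atleast_2d(P)),i['rvec'],i['tvec'],i['mtx'],None)[0][:,0]
E
```

```text
(no output)
```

View pics/crop0.png

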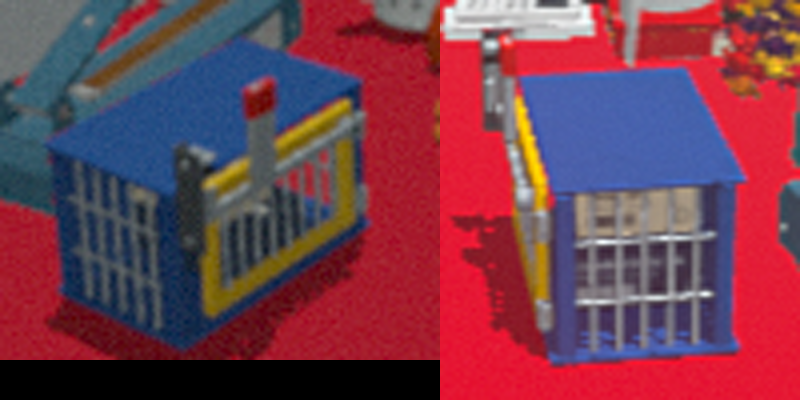

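The crops show the roof's corners. In the scene view the back +y corner is at (232,262), the back -y corner at (279,235) and the front -y corner at (310,245), with the tab at (285,250). In the side view they are at (351,192), (366,220) and (319,222), with the front +y corner at (310,194) and the tab at (307,189).

```bash
python3 - <<'E'
from bench import r
from h import *
S=r.camera_info("scene");D=r.camera_info("side")
np.set_printoptions(precision=4,suppress=True)
P={'b+':((232.3,262.3),(351.3,192.3)),'b-':((279.5,235.3),(365.7,220)),'f-':((310,244.7),(319.5,222.5)),'f+':(None,(309.7,194))}
for k,(a,b) in P.items():
    print(k,onz(S,a,.12) if a else '',onz(D,b,.12),tri(S,a,D,b) if a else '')
a=cv2.imread("pics/scene0.png");b=cv2.imread("pics/side0.png")
def red(im,x0,x1,y0,y1):
    h=cv2.cvtColor(im,cv2.COLOR_BGR2HSV)[y0:y1,x0:x1]
    m=((h[...,0]<8)|(h[...,0]>172))&(h[...,1]>120)&(h[...,2]>60)
    n,l,s,c=cv2.connectedComponentsWithStats(m.astype(np.uint8));print(s[:,:].tolist(),(c+[x0,y0]).tolist());
red(a,272,296,240,262)
h=cv2.cvtColor(b,cv2.COLOR_BGR2HSV)
print(b[182:198,303:312].tolist() and h[183:197,312-10:312][...,2])
print(tri(S,(285,249.8),D,(307,189)))
E
```

```text
b+ [0.6632 0.2942 0.12  ] [0.679  0.2735 0.12  ] (array([0.6784, 0.2813, 0.1136]), np.float64(0.00912202285248408))
b- [0.6482 0.1009 0.12  ] [0.6563 0.0795 0.12  ] (array([0.6584, 0.0893, 0.1141]), np.float64(0.0038665780714253863))
f- [0.5397 0.1066 0.12  ] [0.547  0.0937 0.12  ] (array([0.5466, 0.0988, 0.1163]), np.float64(0.0041320943287742875))
f+  [0.5653 0.2907 0.12  ] 
[[0, 0, 24, 22, 478], [9, 5, 8, 10, 50]] [[283.40585774058576, 250.59414225941424], [284.4, 249.6]]
[[ 76  81  95 153 166 150 149 168 175 191]
 [ 98 101 156 250 240 192 176 174 178 190]
 [200 200 184 249 239 225 230 232 231 230]
 [221 226 170 211 246 250 234 225 230 230]
 [147 142 122 165 203 206 199 220 228 228]
 [101  93 110 158 190 192 196 221 230 227]
 [ 61  68 103 158 186 192 191 219 229 228]
 [ 69  77  97 153 184 190 189 218 230 228]
 [118 123 120 154 182 188 187 218 230 229]
 [125 126 122 154 180 189 187 221 234 234]
 [124 123 122 150 180 182 184 214 234 236]
 [157 146 118 118 131 138 156 139 160 176]
 [201 162 118 114 136 156 166 154 152 179]
 [146 134 118 117 136 152 163 167 140 174]]
(array([0.5433, 0.2227, 0.158 ]), np.float64(0.004198697995965003))
```

Triangulating the tab gives (0.543, 0.223, 0.158). The cage fit (centre about (0.611, 0.191), yaw about -5.5°) predicts the same point. I'll swing over there along an arc, rising on the way.

Request:
{"op": "step_arm", "data": {"moves": [{"dz": -50},{"dz": -40,"dx": 20,"rz": -2},{"rz": -5,"dx": 58,"dy": -2.5,"dz": -5},{"rz": -5,"dx": 58,"dy": -2.5,"dz": -5},{"rz": -5,"dx": 58,"dy": -2.5},{"rz": -5,"dx": 58,"dy": -2.5},{"rz": -5,"dx": 58,"dy": -2.5},{"rz": -5,"dx": 58,"dy": -2.5},{"rz": -5,"dx": 58,"dy": -2.5},{"rz": -5,"dx": 58,"dy": -2.5},{"rz": -5,"dx": 58,"dy": -2.5},{"rz": -5,"dx": 58,"dy": -2.5},{"rz": -5,"dx": 58,"dy": -2.5},{"rz": -5,"dx": 58,"dy": -2.5}]}}

```text
invalid input at $.moves[0]: expected keys rx, ry, rz, dx, dy, dz, gripper
```

Request:
{"op": "step_arm", "data": {"moves": [{"rx": 0,"ry": 0,"rz": 0,"dx": 0,"dy": 0,"dz": -50,"gripper": 1},{"rx": 0,"ry": 0,"rz": -2,"dx": 20,"dy": 0,"dz": -40,"gripper": 1},{"rx": 0,"ry": 0,"rz": -5,"dx": 58,"dy": -2.5,"dz": -5,"gripper": 1},{"rx": 0,"ry": 0,"rz": -5,"dx": 58,"dy": -2.5,"dz": -5,"gripper": 1},{"rx": 0,"ry": 0,"rz": -5,"dx": 58,"dy": -2.5,"dz": 0,"gripper": 1},{"rx": 0,"ry": 0,"rz": -5,"dx": 58,"dy": -2.5,"dz": 0,"gripper": 1},{"rx": 0,"ry": 0,"rz": -5,"dx": 58,"dy": -2.5,"dz": 0,"gripper": 1},{"rx": 0,"ry": 0,"rz": -5,"dx": 58,"dy": -2.5,"dz": 0,"gripper": 1},{"rx": 0,"ry": 0,"rz": -5,"dx": 58,"dy": -2.5,"dz": 0,"gripper": 1},{"rx": 0,"ry": 0,"rz": -5,"dx": 58,"dy": -2.5,"dz": 0,"gripper": 1},{"rx": 0,"ry": 0,"rz": -5,"dx": 58,"dy": -2.5,"dz": 0,"gripper": 1},{"rx": 0,"ry": 0,"rz": -5,"dx": 58,"dy": -2.5,"dz": 0,"gripper": 1},{"rx": 0,"ry": 0,"rz": -5,"dx": 58,"dy": -2.5,"dz": 0,"gripper": 1},{"rx": 0,"ry": 0,"rz": -5,"dx": 58,"dy": -2.5,"dz": 0,"gripper": 1}]}}

```text
clock: 1.85
tcp_pos: [0.6609, -0.0945, 0.3254]
orientation: [-2.357, -2.077, 0.001]
contact_force: [0.8, -0.4, -0.5]
grip_width: 0.0848
gripper_force: 0.0
```

```bash
cat >> h.py <<'E'
def st(o):
    M=R.from_rotvec(o['orientation']).as_matrix()
    print('t',round(o['clock'],2),'tcp',o['tcp_pos'].round(4),'x',M[:,0].round(3),'y',M[:,1].round(3),'z',M[:,2].round(3),'yaw_y',np.degrees(np.arctan2(M[1,1],M[0,1])).round(2),'F',o['contact_force'].round(1),'w',round(o['grip_width'],4),'j',o['joints'].round(2))
    return M
E
python3 - <<'E'
from bench import r
from h import *
o=r.get_obs();M=st(o)
i=r.camera_info("wrist");print(-cam(i)[1].T@cam(i)[2],cam(i)[1][2],M.T@(np.array([.5433,.2227,.30])-o['tcp_pos']))
E
```

```text
t 1.85 tcp [ 0.6609 -0.0945  0.3254] x [ 0.126  0.992 -0.   ] y [ 0.992 -0.126 -0.001] z [-0.001  0.    -1.   ] yaw_y -7.23 F [ 0.8 -0.4 -0.5] w 0.0848 j [ 0.32  0.43 -0.39  1.43  0.16  1.32 -0.21]
[ 0.67173363 -0.01412406  0.47317908] [-0.04004587 -0.31459319 -0.94838149] [ 0.29985353 -0.15656357  0.02556787]
```

Request:
{"op": "step_arm", "data": {"moves": [{"rx": 0,"ry": 0,"rz": -1.5,"dx": 50,"dy": -26,"dz": 0,"gripper": 1},{"rx": 0,"ry": 0,"rz": 0,"dx": 50,"dy": -26,"dz": 0,"gripper": 1},{"rx": 0,"ry": 0,"rz": 0,"dx": 50,"dy": -26,"dz": 5,"gripper": 1},{"rx": 0,"ry": 0,"rz": 0,"dx": 50,"dy": -26,"dz": 10,"gripper": 1},{"rx": 0,"ry": 0,"rz": 0,"dx": 50,"dy": -26,"dz": 10,"gripper": 1},{"rx": 0,"ry": 0,"rz": 0,"dx": 30,"dy": -19,"dz": 5,"gripper": 1},{"rx": 0,"ry": 0,"rz": 0,"dx": 0,"dy": 0,"dz": 0,"gripper": 1},{"rx": 0,"ry": 0,"rz": 0,"dx": 0,"dy": 0,"dz": 0,"gripper": 1}]}}

```text
clock: 2.85
tcp_pos: [0.5429, 0.1972, 0.2959]
orientation: [2.333, 2.103, -0.001]
contact_force: [0.7, -0.3, 0.2]
grip_width: 0.0854
gripper_force: 0.0
```

```bash
python3 - <<'E'
from bench import r
from h import *
o=r.get_obs();M=st(o)
i=r.camera_info("wrist");im=r.grab_frame("wrist");cv2.imwrite("pics/w1.png",im)
np.savez("w1.npz",**{k:np.array(i[k]) for k in i if k in('mtx','rvec','tvec')})
print(proj(i,[[.5433,.2227,.172],[.549,.117,.114]]))
E
```

```text
t 2.85 tcp [0.5429 0.1972 0.2959] x [ 0.103  0.995 -0.001] y [ 0.995 -0.103 -0.   ] z [-0.    -0.001 -1.   ] yaw_y -5.93 F [ 0.7 -0.3  0.2] w 0.0854 j [-0.03  0.31 -0.53  1.68  0.16  1.2  -0.71]
[[315.10570635 199.44450987]
 [333.21427267 293.9374018 ]]
```

View pics/w1.png

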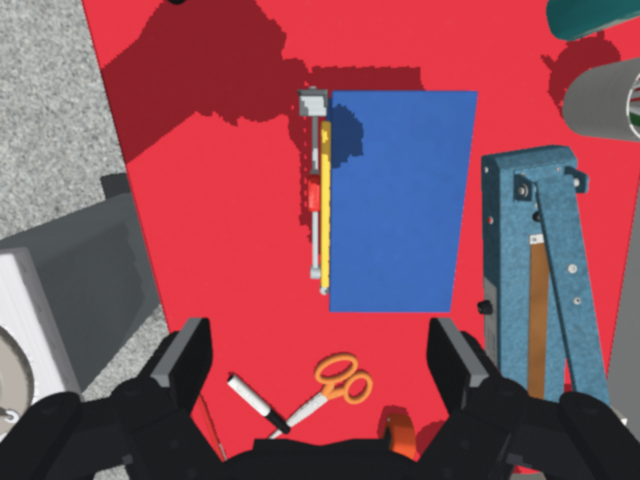

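The wrist view shows the roof's corners at (330,91), (477,91), (450,311) and (331,311). The tab's top is at (314,193), the yellow gate edge runs from (325,123) to (325,292), and the keeper is at (313,101). I'll refine these with masks.

```bash
python3 - <<'E'
from h import *
np.set_printoptions(precision=4,suppress=True)
i=dict(np.load("w1.npz"));im=cv2.imread("pics/w1.png");h=cv2.cvtColor(im,cv2.COLOR_BGR2HSV)
m=cv2.inRange(h,(100,150,80),(125,255,255));m=cv2.morphologyEx(m,cv2.MORPH_CLOSE,np.ones((7,7)))
n,l,s,c=cv2.connectedComponentsWithStats(m);k=max(range(1,n),key=lambda k:s[k,4]);print(s[k])
ct=max(cv2.findContours((l==k).astype(np.uint8),0,1)[0],key=cv2.contourArea)[:,0]
W=np.array([onz(i,p,.12)[:2] for p in ct.astype(float)],np.float32)
b=cv2.minAreaRect(W);print('roof',b,cv2.boxPoints(b))
m=cv2.inRange(h,(22,120,120),(32,255,255))[:,300:345];ys,xs=np.nonzero(m)
W=np.array([onz(i,(x+300,y),.114)[:2] for x,y in zip(xs,ys)])
print('gate edge',W.mean(0)); v=np.linalg.svd(W-W.mean(0))[2][0];print('dir',np.degrees(np.arctan2(v[0],v[1])), (W@v).min(),(W@v).max())
reg=h[165:225,300:325];m=(((reg[...,0]<8)|(reg[...,0]>172))&(reg[...,1]>60)).astype(np.uint8)
print('\n'.join(' '.join('%3d'%v for v in row) for row in im[170:218:3,302:326,1]))
for p in((314,181),(314,194),(314,205)): print(onz(i,p,.172))
E
```

```text
[  327    91   149   220 28865]
roof ((0.6096153259277344, 0.1948576420545578), (0.1957816183567047, 0.11895669996738434), 84.03929901123047) [[0.5403 0.1037]
 [0.6586 0.0913]
 [0.6789 0.286 ]
 [0.5606 0.2984]]
gate edge [0.5486 0.195 ]
dir -174.20734121450096 -0.3251078994810492 -0.18023461279545955
 32  35  41  47  43  35  34  38  58  79  92  97  99 100 104 101  82  60  80 140 192 218 226 228
 34  34  34  34  32  34  36  49  67  77  78  78  79  79  80  81  78  68  82 139 192 218 225 228
 34  34  35  35  32  32  30  30  30  29  29  28  29  31  30  32  31  39  78 140 193 219 225 227
 35  37  45  51  43  35  34  36  37  36  36  37  36  36  35  34  34  39  78 141 194 219 225 227
 35  37  46  53  48  44  49  54  51  43  41  41  41  40  39  35  35  40  78 142 196 220 226 228
 33  34  34  33  34  39  50  59  63  67  70  73  75  78  74  72  73  58  82 144 198 221 226 229
 35  34  34  34  34  39  51  60  66  76  81  80  79  78  78  90  89  68  86 146 200 223 227 229
 34  37  43  51  47  43  54  67  76  82  86  86  79  74  80  91  88  67  86 147 200 223 228 230
 33  36  44  51  47  43  55  75  88  97 100  94  84  80  83  90  84  66  86 147 202 223 228 230
 33  33  33  34  35  40  61  91 108 111 112 104  86  78  85  90  81  63  86 147 200 222 227 229
 33  33  34  35  34  40  61  91 111 111 105  93  85  83  85  90  81  65  86 146 200 222 227 229
 33  35  45  53  49  44  62  93 116 118 107  95  86  79  79  80  71  62  86 147 198 221 226 228
 33  35  40  47  43  42  60  91 115 117 106  99  90  83  80  78  70  65  95 152 202 221 226 229
 34  32  34  33  34  36  42  52  58  62  65  66  68  70  70  68  61  60  93 149 198 221 226 229
 35  34  34  33  33  34  34  36  38  62 115 161 179 184 178 145  81  49  87 149 198 221 226 229
 33  34  35  33  34  34  33  34  36  69 134 189 211 218 212 173  95  50  89 149 199 222 227 229
[0.5439 0.2362 0.172 ]
[0.5429 0.2268 0.172 ]
[0.542  0.2187 0.172 ]
```

Request:
{"op": "step_arm", "data": {"moves": [{"rx": 0,"ry": 0,"rz": 0,"dx": 15,"dy": -1.5,"dz": 20,"gripper": 1},{"rx": 0,"ry": 0,"rz": 0,"dx": 13.6,"dy": -1.5,"dz": 30,"gripper": 1},{"rx": 0,"ry": 0,"rz": 0,"dx": 0,"dy": 0,"dz": 30,"gripper": 1},{"rx": 0,"ry": 0,"rz": 0,"dx": 0,"dy": 0,"dz": 25,"gripper": 1},{"rx": 0,"ry": 0,"rz": 0,"dx": 0,"dy": 0,"dz": 15,"gripper": 1},{"rx": 0,"ry": 0,"rz": 0,"dx": 0,"dy": 0,"dz": 12,"gripper": 1},{"rx": 0,"ry": 0,"rz": 0,"dx": 0,"dy": 0,"dz": 0,"gripper": 1},{"rx": 0,"ry": 0,"rz": 0,"dx": 0,"dy": 0,"dz": 0,"gripper": 1},{"rx": 0,"ry": 0,"rz": 0,"dx": 0,"dy": 0,"dz": 0,"gripper": 1}]}}

```text
clock: 4.03
tcp_pos: [0.5431, 0.2271, 0.165]
orientation: [2.332, 2.104, 0.002]
contact_force: [-0.3, -0.6, 0.0]
grip_width: 0.0855
gripper_force: 0.0
```

```bash
python3 - <<'E'
from bench import r
from h import *
o=r.get_obs();M=st(o)
cv2.imwrite("pics/w2.png",r.grab_frame("wrist")[:,150:500])
E
```

```text
t 4.03 tcp [0.5431 0.2271 0.165 ] x [0.103 0.995 0.001] y [ 0.995 -0.103  0.001] z [ 0.002  0.001 -1.   ] yaw_y -5.89 F [-0.3 -0.6  0. ] w 0.0855 j [-0.11  0.45 -0.51  1.8   0.26  0.96 -0.83]
```

View pics/w2.png

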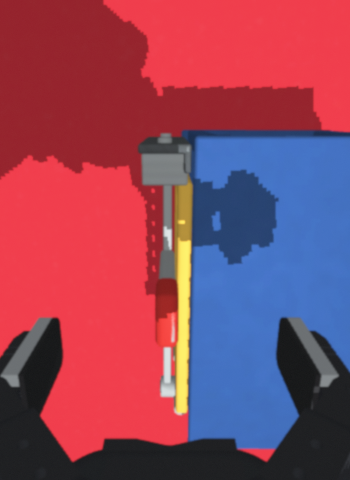

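The tab sits between the fingers, with its top centre at about (316,312) in the full frame. I'll check how well it is centred.

```bash
python3 - <<'E'
from bench import r
from h import *
i=r.camera_info("wrist");o=r.get_obs();M=R.from_rotvec(o['orientation']).as_matrix()
f=cv2.imread("pics/w2.png");h=cv2.cvtColor(f,cv2.COLOR_BGR2HSV)
m=((h[...,0]<6)|(h[...,0]>175))&(h[...,1]>190)
print([ (y,np.nonzero(m[y,150:185])[0][[0,-1]]+300) for y in range(270,352,6) if m[y,150:185].any()])
for zt in(.172,.150):
  for x in(-.013,0,.013):
    p=o['tcp_pos']+M@[x,0,0];p[2]=zt;print(zt,x,proj(i,p))
print([ (M.T@(onz(i,(u,v),.172)-o['tcp_pos'])*1e3).round(1) for u,v in((305,312),(327,312),(316,345),(316,312),(316,279))])
E
```

```text
[(270, array([300, 306])), (276, array([300, 306])), (282, array([300, 325])), (288, array([300, 326])), (294, array([300, 326])), (300, array([304, 326])), (306, array([304, 326])), (312, array([304, 326])), (318, array([305, 326])), (324, array([304, 326])), (330, array([304, 326])), (336, array([304, 310])), (342, array([305, 311]))]
0.172 -0.013 [[317.83615612 347.86351026]]
0.172 0 [[317.79816128 321.3978516 ]]
0.172 0.013 [[317.75814853 293.5266018 ]]
0.15 -0.013 [[317.8916205 322.0010136]]
0.15 0 [[317.8593004  298.01323689]]
0.15 0.013 [[317.82546752 272.90267597]]
[array([ 4.5, -5.4, -7.1]), array([ 4.5,  3.9, -7.1]), array([-11.6,  -0.8,  -7.1]), array([ 4.5, -0.7, -7.1]), array([19.5, -0.7, -7.1])]
```

Request:
{"op": "step_arm", "data": {"moves": [{"rx": 0,"ry": 0,"rz": 0,"dx": 1,"dy": -1,"dz": 1,"gripper": 0.3},{"rx": 0,"ry": 0,"rz": 0,"dx": 0,"dy": 0,"dz": 0,"gripper": 0},{"rx": 0,"ry": 0,"rz": 0,"dx": 0,"dy": 0,"dz": 0,"gripper": -0.5},{"rx": 0,"ry": 0,"rz": 0,"dx": 0,"dy": 0,"dz": 0,"gripper": -1},{"rx": 0,"ry": 0,"rz": 0,"dx": 0,"dy": 0,"dz": 0,"gripper": -1},{"rx": 0,"ry": 0,"rz": 0,"dx": 0,"dy": 0,"dz": 0,"gripper": -1},{"rx": 0,"ry": 0,"rz": 0,"dx": 0,"dy": 0,"dz": 0,"gripper": -1},{"rx": 0,"ry": 0,"rz": 0,"dx": 0,"dy": 0,"dz": 0,"gripper": -1}], "grip_force": 30}}

```text
clock: 5.08
tcp_pos: [0.5417, 0.2279, 0.1632]
orientation: [2.333, 2.104, 0.0]
contact_force: [-0.3, -0.9, 1.3]
grip_width: 0.0087
gripper_force: 30.2
```

Request:
{"op": "step_arm", "data": {"moves": [{"rx": 0,"ry": 0.5,"rz": 0,"dx": -0.55,"dy": 0,"dz": -0.79,"gripper": -1},{"rx": 0,"ry": 0.5,"rz": 0,"dx": -0.55,"dy": 0,"dz": -0.79,"gripper": -1},{"rx": 0,"ry": 0.5,"rz": 0,"dx": -0.55,"dy": 0,"dz": -0.79,"gripper": -1},{"rx": 0,"ry": 0.5,"rz": 0,"dx": -0.55,"dy": 0,"dz": -0.79,"gripper": -1},{"rx": 0,"ry": 0.5,"rz": 0,"dx": -0.55,"dy": 0,"dz": -0.79,"gripper": -1},{"rx": 0,"ry": 0.5,"rz": 0,"dx": -0.55,"dy": 0,"dz": -0.79,"gripper": -1},{"rx": 0,"ry": 0,"rz": 0,"dx": 0,"dy": 0,"dz": 0,"gripper": -1},{"rx": 0,"ry": 0,"rz": 0,"dx": 0,"dy": 0,"dz": 0,"gripper": -1}]}}

```text
clock: 6.08
tcp_pos: [0.5414, 0.2246, 0.1678]
orientation: [-2.306, -2.081, -0.061]
contact_force: [0.7, 1.5, 0.7]
grip_width: 0.0086
gripper_force: 30.1
```

```bash
cat >s.py <<'E'
from bench import r
from h import *
o=r.get_obs();M=st(o)
p=M.T@o['tcp_pos']*1e3
z=-M[:,2];print('lean deg',np.degrees(np.arcsin(-z@[.104,.9946,0])).round(2),'dz mm',(o['tcp_pos'][2]*1e3-163.2).round(2),'moment',o['moment'].round(2))
E
python3 s.py
```

```text
t 6.08 tcp [0.5414 0.2246 0.1678] x [0.102 0.993 0.052] y [ 0.995 -0.103  0.   ] z [ 0.005  0.052 -0.999] yaw_y -5.88 F [0.7 1.5 0.7] w 0.0086 j [-0.06  0.43 -0.53  1.82  0.22  0.92 -0.78]
lean deg 3.0 dz mm 4.6 moment [ 0.01 -0.03  0.05]
```

Request:
{"op": "step_arm", "data": {"moves": [{"rx": 0,"ry": 0.5,"rz": 0,"dx": -0.55,"dy": 0,"dz": -0.79,"gripper": -1},{"rx": 0,"ry": 0.5,"rz": 0,"dx": -0.55,"dy": 0,"dz": -0.79,"gripper": -1},{"rx": 0,"ry": 0.5,"rz": 0,"dx": -0.55,"dy": 0,"dz": -0.79,"gripper": -1},{"rx": 0,"ry": 0,"rz": 0,"dx": 0,"dy": 0,"dz": 0,"gripper": -1}]}}

```text
clock: 6.58
tcp_pos: [0.5412, 0.2227, 0.1702]
orientation: [-2.293, -2.068, -0.091]
contact_force: [0.4, 0.8, 0.3]
grip_width: 0.0089
gripper_force: 30.1
```

Request:
{"op": "step_arm", "data": {"moves": [{"rx": 0,"ry": 0.6,"rz": 0,"dx": -0.66,"dy": 0,"dz": -0.95,"gripper": -1},{"rx": 0,"ry": 0,"rz": 0,"dx": 0,"dy": 0,"dz": 0,"gripper": -1},{"rx": 0,"ry": 0,"rz": 0,"dx": 0,"dy": 0,"dz": 0,"gripper": -1}]}}

```text
clock: 6.95
tcp_pos: [0.5412, 0.2221, 0.171]
orientation: [-2.287, -2.063, -0.102]
contact_force: [0.3, 0.1, 0.7]
grip_width: 0.0085
gripper_force: 30.1
```

Request:
{"op": "step_arm", "data": {"moves": [{"rx": 0,"ry": 0.6,"rz": 0,"dx": -0.66,"dy": 0,"dz": -0.95,"gripper": -1},{"rx": 0,"ry": 0,"rz": 0,"dx": 0,"dy": 0,"dz": 0,"gripper": -1},{"rx": 0,"ry": 0,"rz": 0,"dx": 0,"dy": 0,"dz": 0,"gripper": -1}]}}

```text
clock: 7.32
tcp_pos: [0.541, 0.2213, 0.1719]
orientation: [-2.282, -2.058, -0.114]
contact_force: [-1.9, 0.6, -0.3]
grip_width: 0.0083
gripper_force: 30.1
```

```bash
python3 s.py; python3 - <<'E'
from bench import r
import cv2,numpy as np
a=cv2.resize(r.grab_frame("wrist")[90:480,200:440],None,fx=1.5,fy=1.5)
b=cv2.resize(r.grab_frame("scene")[200:315,220:330],None,fx=4,fy=4,interpolation=2)
o=np.zeros((600,800,3),np.uint8);o[:a.shape[0],:360]=a;o[:b.shape[0],360:800]=b;cv2.imwrite("pics/l1.png",o)
E
```

```text
t 7.33 tcp [0.541  0.2213 0.1719] x [0.102 0.99  0.099] y [ 0.995 -0.103  0.   ] z [ 0.01   0.099 -0.995] yaw_y -5.89 F [-1.9  0.6 -0.3] w 0.0083 j [-0.01  0.42 -0.55  1.84  0.17  0.89 -0.73]
lean deg 5.7 dz mm 8.68 moment [ 0.02  0.02 -0.02]
```

View pics/l1.png

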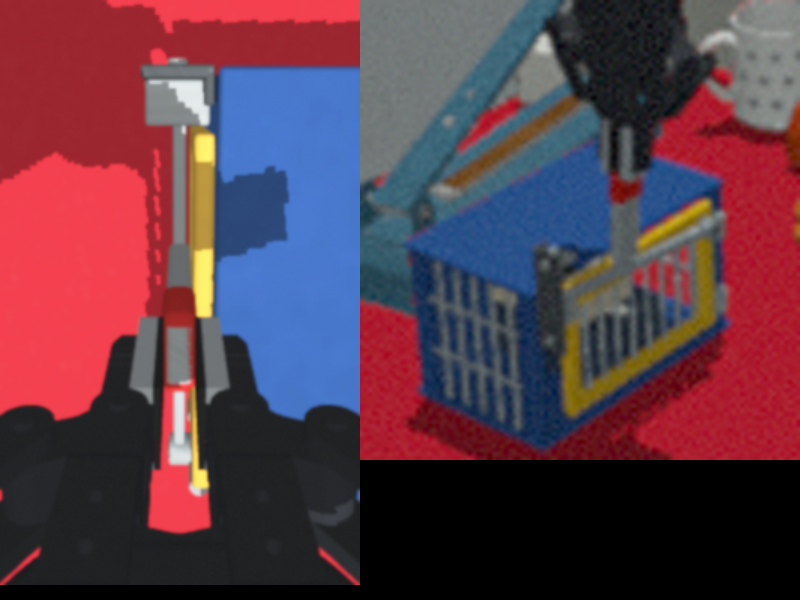

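The tab is held between the pads, and the bar's free end has risen at the keeper. I'll keep lifting and feel for the stop.

Request:
{"op": "step_arm", "data": {"moves": [{"rx": 0,"ry": 0.6,"rz": 0,"dx": -0.66,"dy": 0,"dz": -0.95,"gripper": -1},{"rx": 0,"ry": 0,"rz": 0,"dx": 0,"dy": 0,"dz": 0,"gripper": -1},{"rx": 0,"ry": 0,"rz": 0,"dx": 0,"dy": 0,"dz": 0,"gripper": -1}]}}

```text
clock: 7.8
tcp_pos: [0.541, 0.2206, 0.1728]
orientation: [-2.276, -2.053, -0.126]
contact_force: [-0.1, 0.7, -0.7]
grip_width: 0.0083
gripper_force: 30.1
```

```bash
python3 s.py
```

```text
t 7.8 tcp [0.541  0.2206 0.1728] x [0.102 0.989 0.11 ] y [ 0.995 -0.103  0.   ] z [ 0.011  0.109 -0.994] yaw_y -5.89 F [-0.1  0.7 -0.7] w 0.0083 j [-0.    0.42 -0.56  1.84  0.16  0.88 -0.72]
lean deg 6.31 dz mm 9.57 moment [-0.    0.03  0.02]
```

Request:
{"op": "step_arm", "data": {"moves": [{"rx": 0,"ry": 0.6,"rz": 0,"dx": -0.66,"dy": 0,"dz": -0.95,"gripper": -1},{"rx": 0,"ry": 0,"rz": 0,"dx": 0,"dy": 0,"dz": 0,"gripper": -1},{"rx": 0,"ry": 0,"rz": 0,"dx": 0,"dy": 0,"dz": 0,"gripper": -1}]}}

```text
clock: 8.18
tcp_pos: [0.5409, 0.2198, 0.1736]
orientation: [-2.271, -2.048, -0.137]
contact_force: [-0.2, 0.2, 0.6]
grip_width: 0.0084
gripper_force: 30.1
```

Request:
{"op": "step_arm", "data": {"moves": [{"rx": 0,"ry": 0.6,"rz": 0,"dx": -0.66,"dy": 0,"dz": -0.95,"gripper": -1},{"rx": 0,"ry": 0,"rz": 0,"dx": 0,"dy": 0,"dz": 0,"gripper": -1},{"rx": 0,"ry": 0,"rz": 0,"dx": 0,"dy": 0,"dz": 0,"gripper": -1}]}}

```text
clock: 8.55
tcp_pos: [0.5408, 0.219, 0.1745]
orientation: [-2.265, -2.043, -0.149]
contact_force: [-0.5, 1.4, 0.6]
grip_width: 0.0085
gripper_force: 30.1
```

Request:
{"op": "step_arm", "data": {"moves": [{"rx": 0,"ry": 0.6,"rz": 0,"dx": -0.66,"dy": 0,"dz": -0.95,"gripper": -1},{"rx": 0,"ry": 0,"rz": 0,"dx": 0,"dy": 0,"dz": 0,"gripper": -1},{"rx": 0,"ry": 0,"rz": 0,"dx": 0,"dy": 0,"dz": 0,"gripper": -1}]}}

```text
clock: 8.93
tcp_pos: [0.5407, 0.2182, 0.1753]
orientation: [-2.259, -2.038, -0.16]
contact_force: [0.3, 0.4, 0.1]
grip_width: 0.0085
gripper_force: 30.1
```

Request:
{"op": "step_arm", "data": {"moves": [{"rx": 0,"ry": 0.6,"rz": 0,"dx": -0.66,"dy": 0,"dz": -0.95,"gripper": -1},{"rx": 0,"ry": 0,"rz": 0,"dx": 0,"dy": 0,"dz": 0,"gripper": -1},{"rx": 0,"ry": 0,"rz": 0,"dx": 0,"dy": 0,"dz": 0,"gripper": -1}]}}

```text
clock: 9.3
tcp_pos: [0.5406, 0.2175, 0.1762]
orientation: [-2.254, -2.033, -0.172]
contact_force: [0.7, 1.5, 1.2]
grip_width: 0.0086
gripper_force: 30.1
```

```bash
python3 s.py
```

```text
t 9.3 tcp [0.5406 0.2175 0.1762] x [0.101 0.983 0.151] y [ 0.995 -0.103  0.   ] z [ 0.016  0.15  -0.988] yaw_y -5.89 F [0.7 1.5 1.2] w 0.0086 j [ 0.04  0.41 -0.58  1.85  0.12  0.86 -0.67]
lean deg 8.7 dz mm 12.97 moment [ 0.03 -0.04 -0.04]
```

Request:
{"op": "step_arm", "data": {"moves": [{"rx": 0,"ry": 0.6,"rz": 0,"dx": -0.66,"dy": 0,"dz": -0.95,"gripper": -1},{"rx": 0,"ry": 0,"rz": 0,"dx": 0,"dy": 0,"dz": 0,"gripper": -1},{"rx": 0,"ry": 0,"rz": 0,"dx": 0,"dy": 0,"dz": 0,"gripper": -1}]}}

```text
clock: 9.68
tcp_pos: [0.5406, 0.2167, 0.177]
orientation: [-2.248, -2.028, -0.183]
contact_force: [0.0, 0.6, 0.4]
grip_width: 0.0087
gripper_force: 30.1
```

Request:
{"op": "step_arm", "data": {"moves": [{"rx": 0,"ry": 0.6,"rz": 0,"dx": -0.66,"dy": 0,"dz": -0.95,"gripper": -1},{"rx": 0,"ry": 0,"rz": 0,"dx": 0,"dy": 0,"dz": 0,"gripper": -1},{"rx": 0,"ry": 0,"rz": 0,"dx": 0,"dy": 0,"dz": 0,"gripper": -1}]}}

```text
clock: 10.05
tcp_pos: [0.5405, 0.2159, 0.1779]
orientation: [-2.242, -2.023, -0.194]
contact_force: [-0.8, 0.5, -0.1]
grip_width: 0.0086
gripper_force: 30.1
```

Request:
{"op": "step_arm", "data": {"moves": [{"rx": 0,"ry": 0.6,"rz": 0,"dx": -0.66,"dy": 0,"dz": -0.95,"gripper": -1},{"rx": 0,"ry": 0,"rz": 0,"dx": 0,"dy": 0,"dz": 0,"gripper": -1},{"rx": 0,"ry": 0,"rz": 0,"dx": 0,"dy": 0,"dz": 0,"gripper": -1}]}}

```text
clock: 10.42
tcp_pos: [0.5404, 0.215, 0.1787]
orientation: [-2.236, -2.017, -0.206]
contact_force: [-0.2, 1.0, 0.3]
grip_width: 0.0088
gripper_force: 30.1
```

Request:
{"op": "step_arm", "data": {"moves": [{"rx": 0,"ry": 0.6,"rz": 0,"dx": -0.66,"dy": 0,"dz": -0.95,"gripper": -1},{"rx": 0,"ry": 0,"rz": 0,"dx": 0,"dy": 0,"dz": 0,"gripper": -1},{"rx": 0,"ry": 0,"rz": 0,"dx": 0,"dy": 0,"dz": 0,"gripper": -1}]}}

```text
clock: 10.8
tcp_pos: [0.5403, 0.2142, 0.1795]
orientation: [-2.231, -2.012, -0.217]
contact_force: [-0.7, 1.1, 0.4]
grip_width: 0.0085
gripper_force: 30.1
```

```bash
python3 s.py
```

```text
t 10.8 tcp [0.5403 0.2142 0.1795] x [0.101 0.976 0.193] y [ 0.995 -0.103  0.   ] z [ 0.02   0.192 -0.981] yaw_y -5.89 F [-0.7  1.1  0.4] w 0.0085 j [ 0.09  0.4  -0.6   1.87  0.08  0.83 -0.61]
lean deg 11.1 dz mm 16.3 moment [-0.01  0.   -0.05]
```

Request:
{"op": "step_arm", "data": {"moves": [{"rx": 0,"ry": 0.6,"rz": 0,"dx": -0.66,"dy": 0,"dz": -0.95,"gripper": -1},{"rx": 0,"ry": 0,"rz": 0,"dx": 0,"dy": 0,"dz": 0,"gripper": -1},{"rx": 0,"ry": 0,"rz": 0,"dx": 0,"dy": 0,"dz": 0,"gripper": -1}]}}

```text
clock: 11.18
tcp_pos: [0.5402, 0.2134, 0.1803]
orientation: [-2.225, -2.007, -0.228]
contact_force: [0.7, 1.1, 0.9]
grip_width: 0.0084
gripper_force: 30.1
```

```bash
python3 - <<'E'
from bench import r
import cv2,numpy as np
a=cv2.resize(r.grab_frame("wrist")[100:480,220:430],None,fx=1.5,fy=1.5)
b=cv2.resize(r.grab_frame("scene")[220:310,255:325],None,fx=6,fy=6,interpolation=2)
o=np.zeros((600,800,3),np.uint8);o[:a.shape[0],:a.shape[1]]=a;o[:b.shape[0],330:330+b.shape[1]]=b;cv2.imwrite("pics/l2.png",o)
E
```

```text
(no output)
```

View pics/l2.png

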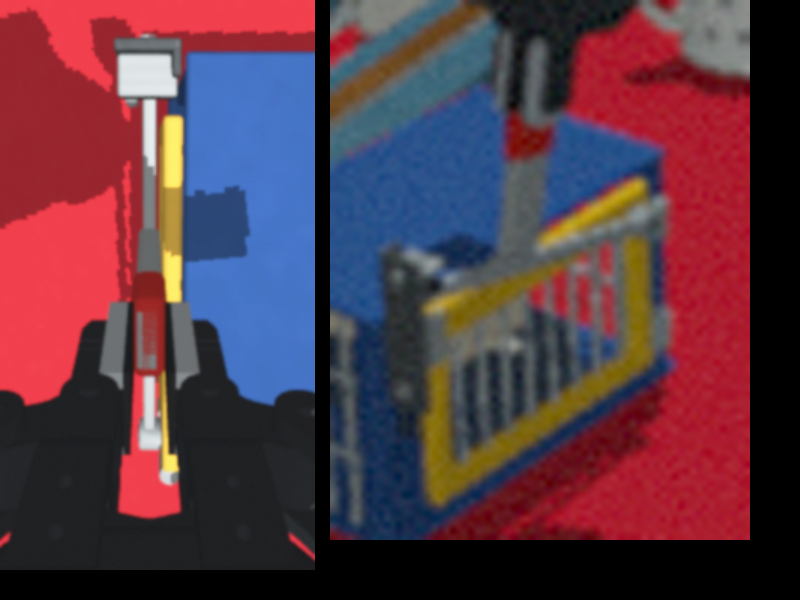

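The bar follows the fingers: its free end is now well above the gate's top edge at the keeper, and the tab leans with the pads. It hasn't met the stop, so I'll carry on.

Request:
{"op": "step_arm", "data": {"moves": [{"rx": 0,"ry": 0.6,"rz": 0,"dx": -0.66,"dy": 0,"dz": -0.95,"gripper": -1},{"rx": 0,"ry": 0,"rz": 0,"dx": 0,"dy": 0,"dz": 0,"gripper": -1},{"rx": 0,"ry": 0,"rz": 0,"dx": 0,"dy": 0,"dz": 0,"gripper": -1}]}}

```text
clock: 11.65
tcp_pos: [0.54, 0.2128, 0.181]
orientation: [-2.219, -2.002, -0.239]
contact_force: [0.1, 2.3, -2.6]
grip_width: 0.0085
gripper_force: 29.8
```

Request:
{"op": "step_arm", "data": {"moves": [{"rx": 0,"ry": 0.2,"rz": 0,"dx": -0.22,"dy": 0,"dz": -0.32,"gripper": -1},{"rx": 0,"ry": 0,"rz": 0,"dx": 0,"dy": 0,"dz": 0,"gripper": -1},{"rx": 0,"ry": 0,"rz": 0,"dx": 0,"dy": 0,"dz": 0,"gripper": -1}]}}

```text
clock: 12.02
tcp_pos: [0.54, 0.2125, 0.1812]
orientation: [-2.217, -2.0, -0.243]
contact_force: [-0.1, 3.5, -4.1]
grip_width: 0.0086
gripper_force: 29.6
```

```bash
python3 s.py
```

```text
t 12.03 tcp [0.54   0.2125 0.1812] x [0.1   0.971 0.217] y [ 0.995 -0.102 -0.   ] z [ 0.022  0.215 -0.976] yaw_y -5.88 F [-0.1  3.5 -4.1] w 0.0086 j [ 0.12  0.4  -0.61  1.87  0.05  0.82 -0.58]
lean deg 12.51 dz mm 17.96 moment [ 0.34 -0.21  0.02]
```

The stop is felt: about 5 N at the tab, rising by about 2 N for the extra 0.2°. I'll back off about 2 mm at the seat to sit in the middle of the play, then start swinging with small, checked steps.

Request:
{"op": "step_arm", "data": {"moves": [{"rx": 0,"ry": -0.35,"rz": 0,"dx": 0.39,"dy": 0,"dz": 0.56,"gripper": -1},{"rx": 0,"ry": -0.4,"rz": 0,"dx": 0.44,"dy": 0,"dz": 0.63,"gripper": -1},{"rx": 0,"ry": 0,"rz": 0,"dx": 0,"dy": 0,"dz": 0,"gripper": -1},{"rx": 0,"ry": 0,"rz": 0,"dx": 0,"dy": 0,"dz": 0,"gripper": -1}]}}

```text
clock: 12.52
tcp_pos: [0.5402, 0.2133, 0.1804]
orientation: [-2.224, -2.007, -0.229]
contact_force: [-0.1, 1.4, 0.8]
grip_width: 0.0085
gripper_force: 30.1
```

Request:
{"op": "step_arm", "data": {"moves": [{"rx": 0.2,"ry": 0,"rz": -0.98,"dx": -0.28,"dy": -1.57,"dz": -0.06,"gripper": -1},{"rx": 0.2,"ry": 0,"rz": -0.98,"dx": -0.28,"dy": -1.57,"dz": -0.06,"gripper": -1},{"rx": 0,"ry": 0,"rz": 0,"dx": 0,"dy": 0,"dz": 0,"gripper": -1},{"rx": 0,"ry": 0,"rz": 0,"dx": 0,"dy": 0,"dz": 0,"gripper": -1}]}}

```text
clock: 13.02
tcp_pos: [0.537, 0.2131, 0.1803]
orientation: [-2.187, -2.044, -0.225]
contact_force: [0.8, 0.2, 0.1]
grip_width: 0.0088
gripper_force: 30.1
```

```bash
python3 s.py
```

```text
t 13.03 tcp [0.537  0.2131 0.1803] x [0.066 0.977 0.204] y [ 0.998 -0.068  0.   ] z [ 0.014  0.203 -0.979] yaw_y -3.89 F [0.8 0.2 0.1] w 0.0088 j [ 0.11  0.4  -0.62  1.87  0.07  0.83 -0.56]
lean deg 11.74 dz mm 17.14 moment [-0.04  0.05 -0.01]
```

Request:
{"op": "step_arm", "data": {"moves": [{"rx": 0.2,"ry": 0,"rz": -0.98,"dx": -0.28,"dy": -1.57,"dz": -0.06,"gripper": -1},{"rx": 0.2,"ry": 0,"rz": -0.98,"dx": -0.28,"dy": -1.57,"dz": -0.06,"gripper": -1},{"rx": 0,"ry": 0,"rz": 0,"dx": 0,"dy": 0,"dz": 0,"gripper": -1}]}}

```text
clock: 13.4
tcp_pos: [0.5336, 0.2127, 0.1803]
orientation: [-2.149, -2.08, -0.221]
contact_force: [0.1, 1.1, 0.6]
grip_width: 0.0086
gripper_force: 30.1
```

Request:
{"op": "step_arm", "data": {"moves": [{"rx": 0.2,"ry": 0,"rz": -0.98,"dx": -0.28,"dy": -1.57,"dz": -0.06,"gripper": -1},{"rx": 0.2,"ry": 0,"rz": -0.98,"dx": -0.28,"dy": -1.57,"dz": -0.06,"gripper": -1},{"rx": 0.2,"ry": 0,"rz": -0.98,"dx": -0.28,"dy": -1.57,"dz": -0.06,"gripper": -1},{"rx": 0.2,"ry": 0,"rz": -0.98,"dx": -0.28,"dy": -1.57,"dz": -0.06,"gripper": -1},{"rx": 0,"ry": 0,"rz": 0,"dx": 0,"dy": 0,"dz": 0,"gripper": -1}]}}

```text
clock: 14.02
tcp_pos: [0.5273, 0.2116, 0.1803]
orientation: [-2.072, -2.151, -0.213]
contact_force: [-0.9, 0.5, 0.5]
grip_width: 0.0086
gripper_force: 30.1
```

```bash
python3 s.py
```

```text
t 14.03 tcp [0.5273 0.2116 0.1803] x [-0.037  0.978  0.204] y [0.999 0.037 0.   ] z [-0.008  0.203 -0.979] yaw_y 2.14 F [-0.9  0.5  0.5] w 0.0086 j [ 0.14  0.4  -0.65  1.88  0.07  0.85 -0.46]
lean deg 11.63 dz mm 17.08 moment [0.09 0.14 0.01]
```

Request:
{"op": "step_arm", "data": {"moves": [{"rx": 0.2,"ry": 0,"rz": -0.98,"dx": -0.28,"dy": -1.57,"dz": -0.06,"gripper": -1},{"rx": 0.2,"ry": 0,"rz": -0.98,"dx": -0.28,"dy": -1.57,"dz": -0.06,"gripper": -1},{"rx": 0.2,"ry": 0,"rz": -0.98,"dx": -0.28,"dy": -1.57,"dz": -0.06,"gripper": -1},{"rx": 0.2,"ry": 0,"rz": -0.98,"dx": -0.28,"dy": -1.57,"dz": -0.06,"gripper": -1},{"rx": 0.2,"ry": 0,"rz": -0.98,"dx": -0.28,"dy": -1.57,"dz": -0.06,"gripper": -1},{"rx": 0.2,"ry": 0,"rz": -0.98,"dx": -0.28,"dy": -1.57,"dz": -0.06,"gripper": -1},{"rx": 0,"ry": 0,"rz": 0,"dx": 0,"dy": 0,"dz": 0,"gripper": -1}]}}

```text
clock: 14.9
tcp_pos: [0.5181, 0.2092, 0.1803]
orientation: [-1.952, -2.252, -0.201]
contact_force: [-2.2, 1.0, 0.1]
grip_width: 0.0085
gripper_force: 30.2
```

Request:
{"op": "step_arm", "data": {"moves": [{"rx": 0,"ry": -1,"rz": 0,"dx": 1.1,"dy": 0,"dz": 1.57,"gripper": -1},{"rx": 0,"ry": -1,"rz": 0,"dx": 1.1,"dy": 0,"dz": 1.57,"gripper": -1},{"rx": 0,"ry": -1,"rz": 0,"dx": 1.1,"dy": 0,"dz": 1.57,"gripper": -1},{"rx": 0,"ry": -1,"rz": 0,"dx": 1.1,"dy": 0,"dz": 1.57,"gripper": -1},{"rx": 0,"ry": -1,"rz": 0,"dx": 1.1,"dy": 0,"dz": 1.57,"gripper": -1},{"rx": 0,"ry": -1,"rz": 0,"dx": 1.1,"dy": 0,"dz": 1.57,"gripper": -1},{"rx": 0,"ry": -1,"rz": 0,"dx": 1.1,"dy": 0,"dz": 1.57,"gripper": -1},{"rx": 0,"ry": -1,"rz": 0,"dx": 1.1,"dy": 0,"dz": 1.57,"gripper": -1},{"rx": 0,"ry": 0,"rz": 0,"dx": 0,"dy": 0,"dz": 0,"gripper": -1}]}}

```text
clock: 16.02
tcp_pos: [0.5165, 0.2195, 0.1688]
orientation: [-2.026, -2.337, -0.066]
contact_force: [-1.1, 0.5, -1.2]
grip_width: 0.0082
gripper_force: 30.0
```

```bash
python3 s.py; python3 - <<'E'
from bench import r
import cv2,numpy as np
a=cv2.resize(r.grab_frame("wrist")[60:480,150:430],None,fx=1.2,fy=1.2)
b=cv2.resize(r.grab_frame("scene")[220:310,255:325],None,fx=6,fy=6,interpolation=2)
o=np.zeros((600,800,3),np.uint8);o[:a.shape[0],:a.shape[1]]=a;o[:b.shape[0],340:340+b.shape[1]]=b;cv2.imwrite("pics/o1.png",o)
E
```

```text
t 16.02 tcp [0.5165 0.2195 0.1688] x [-0.142  0.988  0.064] y [0.99  0.142 0.   ] z [-0.009  0.064 -0.998] yaw_y 8.16 F [-1.1  0.5 -1.2] w 0.0082 j [ 0.01  0.41 -0.61  1.87  0.22  0.91 -0.55]
lean deg 3.58 dz mm 5.65 moment [-0.07  0.13  0.01]
```

View pics/o1.png

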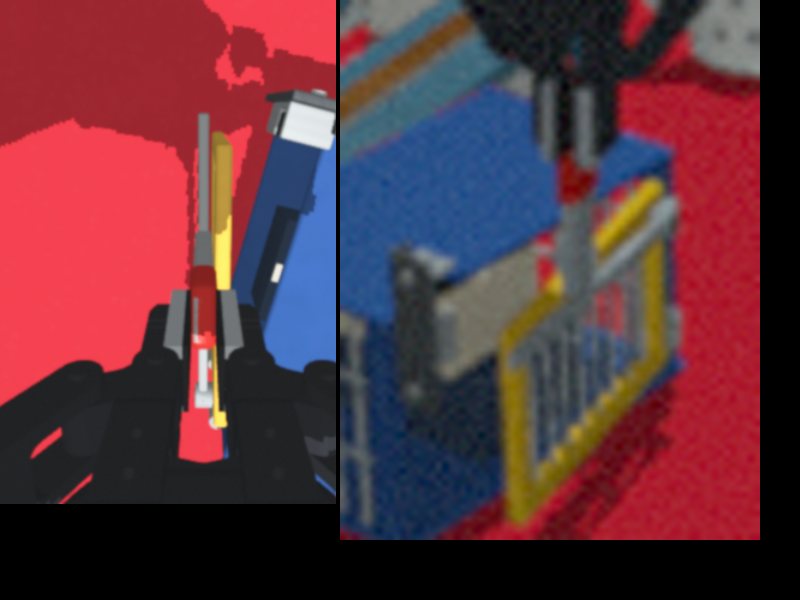

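The bar is clear of the lip and the gate stands at about 14°. Next I'll lower the bar fully and carry on swinging.

Request:
{"op": "step_arm", "data": {"moves": [{"rx": 0,"ry": -1,"rz": 0,"dx": 1.1,"dy": 0,"dz": 1.57,"gripper": -1},{"rx": 0,"ry": -1,"rz": 0,"dx": 1.1,"dy": 0,"dz": 1.57,"gripper": -1},{"rx": 0,"ry": -0.8,"rz": 0,"dx": 0.88,"dy": 0,"dz": 1.26,"gripper": -1},{"rx": 0,"ry": -0.6,"rz": 0,"dx": 0.66,"dy": 0,"dz": 0.94,"gripper": -1},{"rx": 0,"ry": 0,"rz": 0,"dx": 0,"dy": 0,"dz": 0,"gripper": -1},{"rx": 0,"ry": 0,"rz": 0,"dx": 0,"dy": 0,"dz": 0,"gripper": -1}]}}

```text
clock: 16.88
tcp_pos: [0.5161, 0.2232, 0.1639]
orientation: [-2.056, -2.37, -0.006]
contact_force: [-0.4, -0.8, -1.4]
grip_width: 0.0085
gripper_force: 29.9
```

```bash
python3 s.py
```

```text
t 16.88 tcp [0.5161 0.2232 0.1639] x [-0.141  0.99   0.006] y [0.99  0.141 0.   ] z [-0.     0.006 -1.   ] yaw_y 8.1 F [-0.4 -0.8 -1.4] w 0.0085 j [-0.06  0.42 -0.58  1.86  0.28  0.94 -0.62]
lean deg 0.33 dz mm 0.67 moment [-0.18  0.11 -0.02]
```

Request:
{"op": "step_arm", "data": {"moves": [{"rx": 0,"ry": -0.2,"rz": -1,"dx": -0.07,"dy": -1.83,"dz": 0.3,"gripper": -1},{"rx": 0,"ry": 0,"rz": -1.5,"dx": -0.44,"dy": -2.74,"dz": 0,"gripper": -1},{"rx": 0,"ry": 0,"rz": -2,"dx": -0.6,"dy": -3.65,"dz": 0,"gripper": -1},{"rx": 0,"ry": 0,"rz": -2,"dx": -0.6,"dy": -3.65,"dz": 0,"gripper": -1},{"rx": 0,"ry": 0,"rz": -2,"dx": -0.6,"dy": -3.65,"dz": 0,"gripper": -1},{"rx": 0,"ry": 0,"rz": -2,"dx": -0.6,"dy": -3.65,"dz": 0,"gripper": -1},{"rx": 0,"ry": 0,"rz": -2,"dx": -0.6,"dy": -3.65,"dz": 0,"gripper": -1},{"rx": 0,"ry": 0,"rz": -2,"dx": -0.6,"dy": -3.65,"dz": 0,"gripper": -1},{"rx": 0,"ry": 0,"rz": -1.5,"dx": -0.44,"dy": -2.74,"dz": 0,"gripper": -1},{"rx": 0,"ry": 0,"rz": -1,"dx": -0.29,"dy": -1.83,"dz": 0,"gripper": -1}]}}

```text
clock: 18.12
tcp_pos: [0.4877, 0.2104, 0.1637]
orientation: [-1.683, -2.652, -0.004]
contact_force: [1.1, -1.0, -2.8]
grip_width: 0.0086
gripper_force: 29.9
```

```bash
cat >>s.py <<'E'
g=np.radians(np.degrees(np.arctan2(M[1,1],M[0,1]))+5.95);hp=np.array([.5466,.1211])
yaw=np.radians(-5.95)+g;c,s=np.cos(yaw),np.sin(yaw)
e=hp+np.array([[c,-s],[s,c]])@[-.0155,.105]
print('gate deg',np.degrees(g).round(2),'expected',e.round(4),'err in tool xy mm',((M[:2,:2].T)@(e-o['tcp_pos'][:2])*1e3).round(1))
E
python3 s.py
```

```text
t 18.12 tcp [0.4877 0.2104 0.1637] x [-0.426  0.905  0.002] y [0.905 0.426 0.002] z [ 0.001  0.003 -1.   ] yaw_y 25.18 F [ 1.1 -1.  -2.8] w 0.0086 j [ 0.01  0.39 -0.66  1.93  0.29  0.92 -0.35]
lean deg 0.15 dz mm 0.47 moment [-0.33 -0.16 -0.11]
gate deg 31.13 expected [0.4879 0.2095] err in tool xy mm [-0.8 -0.2]
```

Request:
{"op": "step_arm", "data": {"moves": [{"rx": 0,"ry": 0,"rz": -1,"dx": -0.4,"dy": -1.83,"dz": 0,"gripper": -1},{"rx": 0,"ry": 0,"rz": -1.5,"dx": -0.5,"dy": -2.74,"dz": 0.1,"gripper": -1},{"rx": 0,"ry": 0,"rz": -2,"dx": -0.6,"dy": -3.65,"dz": 0.1,"gripper": -1},{"rx": 0,"ry": 0,"rz": -2,"dx": -0.6,"dy": -3.65,"dz": 0,"gripper": -1},{"rx": 0,"ry": 0,"rz": -2,"dx": -0.6,"dy": -3.65,"dz": 0,"gripper": -1},{"rx": 0,"ry": 0,"rz": -2,"dx": -0.6,"dy": -3.65,"dz": 0,"gripper": -1},{"rx": 0,"ry": 0,"rz": -2,"dx": -0.6,"dy": -3.65,"dz": 0,"gripper": -1},{"rx": 0,"ry": 0,"rz": -2,"dx": -0.6,"dy": -3.65,"dz": 0,"gripper": -1},{"rx": 0,"ry": 0,"rz": -2,"dx": -0.6,"dy": -3.65,"dz": 0,"gripper": -1},{"rx": 0,"ry": 0,"rz": -2,"dx": -0.6,"dy": -3.65,"dz": 0,"gripper": -1},{"rx": 0,"ry": 0,"rz": -2,"dx": -0.6,"dy": -3.65,"dz": 0,"gripper": -1},{"rx": 0,"ry": 0,"rz": -2,"dx": -0.6,"dy": -3.65,"dz": 0,"gripper": -1},{"rx": 0,"ry": 0,"rz": -2,"dx": -0.6,"dy": -3.65,"dz": 0,"gripper": -1},{"rx": 0,"ry": 0,"rz": -2,"dx": -0.6,"dy": -3.65,"dz": 0,"gripper": -1},{"rx": 0,"ry": 0,"rz": -1.5,"dx": -0.44,"dy": -2.74,"dz": 0,"gripper": -1},{"rx": 0,"ry": 0,"rz": -1,"dx": -0.29,"dy": -1.83,"dz": 0,"gripper": -1}]}}

```text
clock: 20.12
tcp_pos: [0.4516, 0.171, 0.1633]
orientation: [-0.964, -2.989, -0.004]
contact_force: [-5.9, 3.3, 3.8]
grip_width: 0.0082
gripper_force: 30.5
```

```bash
python3 s.py
```

```text
t 20.12 tcp [0.4516 0.171  0.1633] x [-0.812  0.584  0.002] y [0.584 0.812 0.002] z [-0.     0.003 -1.   ] yaw_y 54.24 F [-5.9  3.3  3.8] w 0.0082 j [ 0.18  0.34 -0.79  2.03  0.3   0.89  0.17]
lean deg 0.14 dz mm 0.11 moment [ 0.56  1.23 -0.06]
gate deg 60.19 expected [0.4523 0.1699] err in tool xy mm [-1.2 -0.4]
```

Request:
{"op": "step_arm", "data": {"moves": [{"rx": 0,"ry": 0,"rz": -1,"dx": 0.1,"dy": -1.83,"dz": -0.3,"gripper": -1},{"rx": 0,"ry": 0,"rz": -1.5,"dx": -0.2,"dy": -2.74,"dz": 0,"gripper": -1},{"rx": 0,"ry": 0,"rz": -2,"dx": -0.55,"dy": -3.68,"dz": 0,"gripper": -1},{"rx": 0,"ry": 0,"rz": -2,"dx": -0.55,"dy": -3.68,"dz": 0,"gripper": -1},{"rx": 0,"ry": 0,"rz": -2,"dx": -0.55,"dy": -3.68,"dz": 0,"gripper": -1},{"rx": 0,"ry": 0,"rz": -2,"dx": -0.55,"dy": -3.68,"dz": 0,"gripper": -1},{"rx": 0,"ry": 0,"rz": -2,"dx": -0.55,"dy": -3.68,"dz": 0,"gripper": -1},{"rx": 0,"ry": 0,"rz": -1.5,"dx": -0.4,"dy": -2.75,"dz": 0,"gripper": -1},{"rx": 0,"ry": 0,"rz": -1,"dx": -0.28,"dy": -1.84,"dz": 0,"gripper": -1},{"rx": 0,"ry": 0,"rz": 0,"dx": 0,"dy": 0,"dz": 0,"gripper": -1}]}}

```text
clock: 21.38
tcp_pos: [0.4418, 0.1448, 0.1634]
orientation: [-0.57, -3.089, -0.003]
contact_force: [-4.3, 0.1, 2.7]
grip_width: 0.0086
gripper_force: 30.3
```

```bash
python3 s.py
```

```text
t 21.38 tcp [0.4418 0.1448 0.1634] x [-0.934  0.357  0.001] y [0.357 0.934 0.002] z [ 0.     0.002 -1.   ] yaw_y 69.11 F [-4.3  0.1  2.7] w 0.0086 j [ 0.28  0.32 -0.85  2.06  0.31  0.89  0.47]
lean deg 0.11 dz mm 0.21 moment [-0.01  0.99 -0.06]
gate deg 75.06 expected [0.443  0.1441] err in tool xy mm [-1.3 -0.2]
```

Request:
{"op": "step_arm", "data": {"moves": [{"rx": 0,"ry": 0,"rz": -1,"dx": 0.1,"dy": -1.83,"dz": -0.3,"gripper": -1},{"rx": 0,"ry": 0,"rz": -1.5,"dx": -0.2,"dy": -2.74,"dz": 0,"gripper": -1},{"rx": 0,"ry": 0,"rz": -2,"dx": -0.55,"dy": -3.68,"dz": 0,"gripper": -1},{"rx": 0,"ry": 0,"rz": -2,"dx": -0.55,"dy": -3.68,"dz": 0,"gripper": -1},{"rx": 0,"ry": 0,"rz": -2,"dx": -0.55,"dy": -3.68,"dz": 0,"gripper": -1},{"rx": 0,"ry": 0,"rz": -2,"dx": -0.55,"dy": -3.68,"dz": 0,"gripper": -1},{"rx": 0,"ry": 0,"rz": -1.5,"dx": -0.4,"dy": -2.75,"dz": 0,"gripper": -1},{"rx": 0,"ry": 0,"rz": -1,"dx": -0.28,"dy": -1.84,"dz": 0,"gripper": -1},{"rx": 0,"ry": 0,"rz": -0.5,"dx": -0.14,"dy": -0.92,"dz": 0,"gripper": -1},{"rx": 0,"ry": 0,"rz": 0,"dx": 0,"dy": 0,"dz": 0,"gripper": -1}]}}

```text
clock: 22.62
tcp_pos: [0.4392, 0.1203, 0.1638]
orientation: [0.203, 3.134, 0.004]
contact_force: [3.0, -1.7, -4.1]
grip_width: 0.0087
gripper_force: 29.7
```

```bash
python3 s.py
```

```text
t 22.62 tcp [0.4392 0.1203 0.1638] x [-0.992  0.129 -0.001] y [0.129 0.992 0.003] z [ 0.001  0.003 -1.   ] yaw_y 82.59 F [ 3.  -1.7 -4.1] w 0.0087 j [ 0.38  0.31 -0.9   2.08  0.32  0.88  0.74]
lean deg 0.16 dz mm 0.64 moment [-0.4  -0.69 -0.08]
gate deg 88.54 expected [0.4405 0.1193] err in tool xy mm [-1.4 -0.9]
```

Request:
{"op": "step_arm", "data": {"moves": [{"rx": 0,"ry": 0,"rz": 0,"dx": -0.2,"dy": 0,"dz": 0.4,"gripper": -1},{"rx": 0,"ry": 0,"rz": 0,"dx": 0,"dy": 0,"dz": 0,"gripper": -1},{"rx": 0,"ry": 0,"rz": 0,"dx": 0,"dy": 0,"dz": 0,"gripper": -0.7},{"rx": 0,"ry": 0,"rz": 0,"dx": 0,"dy": 0,"dz": 0,"gripper": -0.5},{"rx": 0,"ry": 0,"rz": 0,"dx": 0,"dy": 0,"dz": 0,"gripper": -0.2},{"rx": 0,"ry": 0,"rz": 0,"dx": 0,"dy": 0,"dz": 0,"gripper": 0},{"rx": 0,"ry": 0,"rz": 0,"dx": 0,"dy": 0,"dz": -10,"gripper": 0},{"rx": 0,"ry": 0,"rz": 0,"dx": 0,"dy": 0,"dz": -20,"gripper": 0},{"rx": 0,"ry": 0,"rz": 0,"dx": 0,"dy": 0,"dz": -30,"gripper": 0},{"rx": 0,"ry": 0,"rz": 0,"dx": 0,"dy": 0,"dz": -30,"gripper": 0},{"rx": 0,"ry": 0,"rz": 0,"dx": 0,"dy": 0,"dz": -30,"gripper": 0},{"rx": 0,"ry": 0,"rz": 0,"dx": 0,"dy": 0,"dz": -10,"gripper": 0},{"rx": 0,"ry": 0,"rz": 0,"dx": 0,"dy": 0,"dz": 0,"gripper": 0},{"rx": 0,"ry": 0,"rz": 0,"dx": 0,"dy": 0,"dz": 0,"gripper": 0}]}}

```text
clock: 24.38
tcp_pos: [0.4382, 0.1199, 0.2924]
orientation: [-0.202, -3.134, -0.003]
contact_force: [0.9, 1.0, -0.4]
grip_width: 0.0427
gripper_force: 0.0
```

```bash
python3 s.py; python3 - <<'E'
from bench import r
import cv2,numpy as np
a=cv2.resize(r.grab_frame("wrist"),None,fx=.6,fy=.6)
b=cv2.resize(r.grab_frame("scene")[220:320,225:335],None,fx=3.6,fy=3.6,interpolation=2)
o=np.zeros((400,800,3),np.uint8);o[:a.shape[0],:a.shape[1]]=a;o[:b.shape[0],400:400+b.shape[1]]=b;cv2.imwrite("pics/e1.png",o)
E
```

```text
t 24.38 tcp [0.4382 0.1199 0.2924] x [-0.992  0.129  0.001] y [0.129 0.992 0.002] z [-0.001  0.002 -1.   ] yaw_y 82.62 F [ 0.9  1.  -0.4] w 0.0427 j [ 0.5   0.13 -0.96  1.92  0.12  1.14  0.94]
lean deg 0.12 dz mm 129.16 moment [-0.02  0.01 -0.  ]
gate deg 88.57 expected [0.4405 0.1192] err in tool xy mm [-2.4 -0.4]
```

View pics/e1.png

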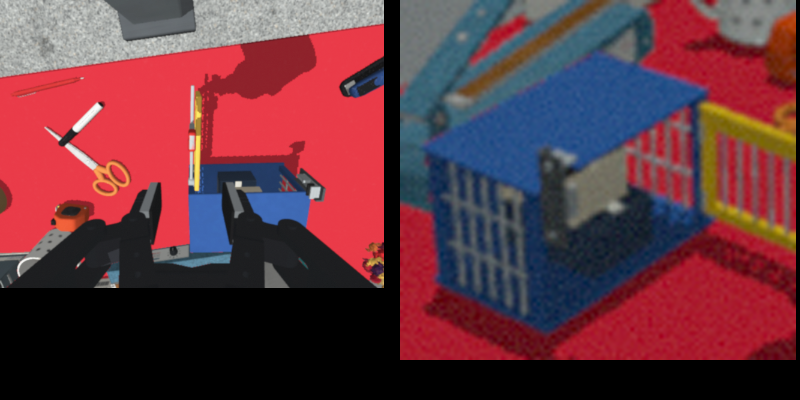

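The gate stands about square to the cage front, seen end-on at about (195,140) in the wrist view. The bar is down, the opening is clear, and the other things on the table haven't moved. The gripper is well clear, so I'm handing in.

```bash
python3 -c "
from bench import r
print(r.hand_in())"
```

```text
the job is handed in; nothing more can be done
None
```

The cage is open and handed in at about 24.5 s: the bar was lifted until the soft stop was felt (about 5 N at the tab), the gate was swung slowly to about 88.5° and left standing with the bar lowered, and nothing else was touched; no verdict came back.

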